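# Level the display shelf

## Task

The display shelf stands out of level. Lift the spirit level up and off the two pegs of its hanger, stand it lengthwise on the middle of the shelf and let go, then turn the black knob of the shelf's levelling foot until the bubble rests between the two marks. Last, to prove that the shelf bears on its foot, press the level down on the shelf with a steady push of about 10 N and finish while still pressing, the bubble between its marks; set the level down gently and leave the vase, the wooden box and the red scent bottle where they stand.

Things in the scene. Friction and masses are not known exactly. Their poses are not given: they have to be found in the camera images.
- level_mid (a point): Centre of the spirit level, half-way up: aluminium bar with grey ends, 250 long (its x), 22 thick (y), 48 high (z), 0.25 kg, green vial in the middle of its top. Solid within 30 of the middle; from 30 to 108 either side a window right through, from 13 below to 11 above this centre; its upper edges hang on the pegs, long axis level, thickness along the pegs. It stands by itself on its underside.
- vial_mid (a point): Centre of the level's vial (50 long, 12 across), 16.5 above the level's centre, same axes. Two black marks round the vial lie 10.2 either side of it.
- bubble_mid (a point): Centre of the pale bubble (14 long, 13 across). It moves along the level's x, to the higher end, 1.2 mm for each milliradian of slope, at most 16.5, and settles within about 1.5 s. It is centred, between the marks, when it is within 2.5 of the vial's centre.
- hanger_pegs (a point): Point midway between the two pegs of the dark steel hanger, at their axis, where the level hangs. Pegs 140 apart (its y), 7 thick, pointing along its -x, free ends turned up by 6 at 25 to 30 in front of this point. To come off, the level must rise by 7 to 16, then go 50 or more along -x. 53 behind stand two posts 14 thick, one behind each peg, 9 higher, nothing between them at that height; fixed.
- shelf_mid (a point): Centre of the top of the dark wooden shelf, 340 long (its x) by 200 (its y), about 100 above the table. Its x points to the levelling foot; it leans only about its y axis, on two fixed feet 130 to the -x side of this point. At the start the end with the levelling foot is low by 5 to 11 milliradians.
- knob_grip (a point): Middle of the round black fluted knob of the levelling foot, 44 across, 22 high, upright axis, 210 from the shelf centre along its x, 24 above the level shelf top; the bracket is 36 below it, the shelf's end 40 beside its axis. It stays at its height. Clockwise from above raises that end by 6 mm a turn (2.8 milliradians, or 3.4 mm of bubble, a radian); stiff (0.08 N m), stays as left, many turns.
- level: The spirit level (origin at the centre of its underside, 24 below its centre).
- shelf: The moving shelf (origin midway between its fixed feet, 130 to the -x side of the shelf centre).
- hanger: The hanger (origin on the table below the posts).
- vase: Blue vase, 92 across, 150 high, origin under its centre; to be left alone.
- keepsake_box: Wooden box, 90 x 130 x 74 high, origin under its centre; to be left alone.
- atomiser: Red glass scent bottle, 72 across, 94 high, origin under its centre; to be left alone.

How it is judged (in metres and radians):
On the way, in this order (a step that is already met when the one before it is completed fails the run):
1. the level is off its pegs: clear in front of them and touching nothing of the hanger (x of level_mid in the frame of hanger_pegs below -0.042 m and contact force between level and hanger below 0.05 N and height (world z) of level_mid above 0.16 m), for 0.1 s.
2. the level stands upright lengthwise on the middle of the shelf, let go and still (x of level_mid in the frame of shelf_mid between -0.06 and 0.06 m and y of level_mid in the frame of shelf_mid between -0.08 and 0.08 m and z of level_mid in the frame of shelf_mid below 0.03 m and angle between the x axis of level_mid and the x axis of shelf_mid, either way round below 0.17 rad and angle between level_mid's own z axis and vertical below 0.05 rad and contact force between level and shelf above 1 N and contact force between the fingers and level below 0.05 N and linear speed of level below 0.02 m/s), for 0.3 s.
3. the levelling foot is turned until the bubble rests between its marks, the level standing on the shelf (x of level_mid in the frame of shelf_mid between -0.06 and 0.06 m and y of level_mid in the frame of shelf_mid between -0.08 and 0.08 m and z of level_mid in the frame of shelf_mid below 0.03 m and angle between the x axis of level_mid and the x axis of shelf_mid, either way round below 0.17 rad and angle between level_mid's own z axis and vertical below 0.05 rad and contact force between level and shelf above 1 N and x of bubble_mid in the frame of vial_mid between -0.0025 and 0.0025 m and angle between shelf_mid's own x axis and vertical between 1.5683 and 1.5733 rad), for 0.5 s.
At the end, for the whole second after the job is handed in: Level lengthwise (10 degrees) on the shelf, within 60 mm along and 80 mm across of its centre; bubble within 2.5 mm of the vial's centre, shelf within 2.5 milliradians of level; gripper pressing the level, so that level and shelf meet with 6 to 25 N (own weight 2.5 N), for the last second (all of step 3 and contact force between the fingers and level above 2 N and contact force between level and shelf between 6 and 25 N); the arm keeps its last pose, push and grip.
It fails at once if the level is dropped: out of the fingers and moving faster than 0.4 m/s (a fall of 8 mm) (linear speed of level above 0.4 m/s and contact force between the fingers and level below 0.05 N).
It fails at once if a bystander (vase, wooden box, scent bottle) is moved by more than 20 mm or tipped (distance of any of vase, keepsake_box, atomiser from where it was at the start of the episode above 0.02 m or angle between any of vase, keepsake_box, atomiser's own z axis and vertical above 0.3 rad).
It fails at once if the level is banged on the shelf or leant on too hard (over 100 N) (contact force between level and shelf above 100 N).
It also fails if it takes over 72 s, if anything falls off the work surface, if the arm or the gripper's body presses on something with over 40 N, if the wrist force passes 120 N, or if a joint passes its speed limit or range.

## Robot

A 6-joint arm with a two-finger parallel gripper is mounted at the origin on the work surface. World frame = base frame: x ahead of the robot, y to its left, z up, the work surface at z = 0. Lengths are in mm, angles in rad, forces in N, time in s.
With the tool pointing down it reaches from about 350 to 975 mm from the base axis. Payload 7.1 kg.
Tool frame: the origin (TCP) lies at the very end of the fingers, on their centre line; the grasp point (between the pads) lies 19 mm behind it; z points along the fingers, y is the direction in which the jaws open and shut (so a half turn about z gives the same grasp; the last joint's range is limited). The gripper opens to 88 mm and grips with 3 to 60 N. Pads are 20 mm wide; open, the fingers measure 115 mm over their backs; the gripper's body (75 mm by 178 mm) begins 61 mm behind the grasp point.
Start: joints at [1.282, 0.423, 1.63, -0, 1.089, -0.019], TCP at [166.555, 602.382, 222.675] pointing down, gripper open.
Joint ranges: [-3, 3], [-0.9, 2.11], [0.09, 2.58], [-1.31, 4.45], [0.11, 2.69], [-2.54, 2.54]. Speed limits (rad/s): [2.39, 2.39, 3.01, 3.14, 3.14, 3.14].

## Interface

Orientations are given as a rotation vector (axis times angle).
In Python, from workcell import readout, imaging, close_job gives the robot as it stands.
- The arm moves only by the tool carry_out, never from a script. Its argument "rows" is a list of rows, each a list of 3 entries, a list of its own where there are three numbers: the shift along the tool's x, y, z in m, then the turn, a rotation vector about the tool's x, y, z in rad, then the closure, from 0 (fully open) to 1 (shut). In form: [[[dx, dy, dz], [wx, wy, wz], hand], ...]. A call has 1 to 12 rows; each row shifts and turns the commanded pose from where the row before left it, along the tool's axes as they then stand; what a row does not reach is not made up. A row lasts 1/12 s, in which the tool goes at most 41.7 mm and 7.16 degrees, less where a joint would pass 70% of its speed; a pose out of reach is approached as far as the arm can. A call with a gripper value outside its range is refused whole. The fingers move at their own pace and stop on an object; the grip force is fixed at half the most. Time passes only in rows, so rows that do not move let the fingers close. It gives the time, the measured TCP pose, the force and the opening at its end, in the units of the state.
- readout.get_obs(): the state, without advancing time (a new reading comes with each control period).
- imaging.get_image(name): name is "scene" or "top"; returns the picture (480x640x3 uint8, red, green, blue); there is no depth.
- imaging.camera_params(name): a dict with "fx", "fy", "cx", "cy" (pixels), "rvec" (rotation vector, rad) and "tvec" (3), from world to camera coordinates, as OpenCV has them. Camera axes: x right, y down, z forward; pixel columns grow to the right and rows downward; lengths in mm; the calibration is good to about 2 mm. A picture is of the moment at which its call begins. camera_params takes no time and is no camera call.
- close_job(): hands the job in, once; it reports no verdict.
The state is a dict: "t": time; "qpos": joint angles; "qvel": joint speeds; "joint_torque": joint torques, N m; "ee_pos": TCP position; "orientation": TCP orientation; "ft_force": force on the tool from outside, world axes, zero at the start; "moment": the same for the moment, N m; "width": finger opening in mm.
Only numpy, scipy, OpenCV 4.12 (cv2) and the standard library are available. Lean on these libraries where they do the work, as an engineer would, in place of code of your own. Each camera call takes 0.05 s, during which the arm holds its last target.

## Working session

There is one attempt and no reset: what is moved stays moved. The work goes in short steps, Python scripts to look and compute and a tool call to move; the robot and the scene stay as the last step left them, time stands still between calls to the robot, and variables do not carry over. Pictures are saved under pics/ and viewed, and the job is handed in when it is done.

Besides the shell and the picture viewer there is one more tool, called after "Request:" in YAML: its name, and indented under it one key for each argument. carry_out: Moves the arm, as the interface text tells. Its arguments: {"type":"object","properties":{"rows":{"type":"array","items":{"type":"array"}}},"required":["rows"]}

```bash
ls; mkdir -p pics
python3 - <<'E'
from workcell import readout, imaging
import cv2
for n in ("scene","top"):
    im=imaging.get_image(n); cv2.imwrite(f"pics/{n}0.png",im[:,:,::-1]); print(n,imaging.camera_params(n))
print(readout.get_obs())
E
```

```text
pics
scene {'fx': 555.1937268646134, 'fy': 555.1937268646134, 'cx': 328.09194970117164, 'cy': 240.54843036609645, 'rvec': array([ 1.81275424,  1.26618698, -0.67798442]), 'tvec': array([-241.56764592, -170.77540743, 1612.37382672])}
top {'fx': 450.52718372013965, 'fy': 450.52718372013965, 'cx': 324.80065647121637, 'cy': 244.9655916834197, 'rvec': array([ 2.11339426, -2.09601967,  0.17596508]), 'tvec': array([  25.42884385,  650.82957919, 1032.81724934])}
{'t': 0.1, 'qpos': array([ 1.28195676e+00,  4.23772138e-01,  1.63060649e+00,  3.51507553e-05,
        1.08862338e+00, -1.90159945e-02]), 'qvel': array([-0.00076119, -0.00212707, -0.0024993 ,  0.0002095 ,  0.00016158,
       -0.00017891]), 'joint_torque': array([ 1.68750821e-04, -5.45615888e+01, -2.74325931e+01,  6.44656294e-02,
        1.87730254e-02,  1.25203459e-05]), 'ee_pos': array([166.43111999, 601.90398308, 221.9774093 ]), 'orientation': array([-4.22545421e-01, -3.11279683e+00,  2.17995062e-03]), 'ft_force': array([ 0.74310786,  0.3981296 , -0.81920875]), 'moment': array([-0.04015519,  0.0273445 , -0.02507929]), 'width': 87.56107038089935}
```

View pics/scene0.png

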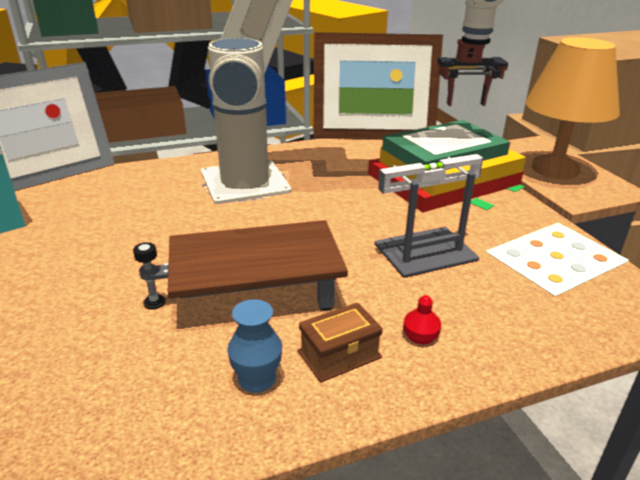

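View pics/top0.png

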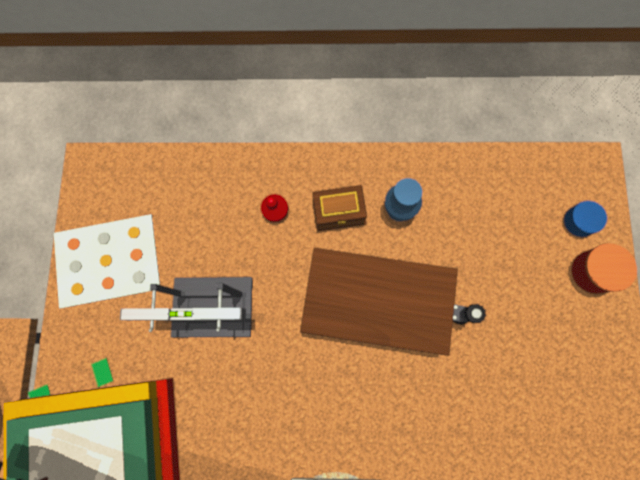

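```bash
cat > h.py <<'E'
import cv2, numpy as np
from workcell import readout, imaging
def cam(n):
    p=imaging.camera_params(n); K=np.array([[p['fx'],0,p['cx']],[0,p['fy'],p['cy']],[0,0,1.]])
    return K,cv2.Rodrigues(p['rvec'])[0],np.array(p['tvec']).reshape(3,1)
def proj(n,X):
    K,R,t=cam(n); return cv2.projectPoints(np.array(X,float).reshape(-1,1,3),cv2.Rodrigues(R)[0],t,K,None)[0].reshape(-1,2)
def onz(n,uv,z):
    K,R,t=cam(n); c=(-R.T@t).ravel(); d=R.T@np.linalg.inv(K)@np.array([uv[0],uv[1],1.]); return c+d*(z-c[2])/d[2]
def tri(a,b):
    P=[];
    for n in ("scene","top"):
        K,R,t=cam(n); P.append(K@np.hstack([R,t]))
    X=cv2.triangulatePoints(P[0],P[1],np.array(a,float).reshape(2,1),np.array(b,float).reshape(2,1)).ravel(); X=X[:3]/X[3]
    return X, np.r_[proj("scene",X)[0]-a, proj("top",X)[0]-b]
E
python3 - <<'E'
import cv2,numpy as np
from h import *
for n in ("scene","top"):
    print(n,"cam at",(-cam(n)[1].T@cam(n)[2]).ravel())
    im=cv2.imread(f"pics/{n}0.png"); 
    x0,y0,x1,y1=dict(scene=(360,140,500,280),top=(110,270,260,350))[n]
    cv2.imwrite(f"pics/{n}0_lev.png",cv2.resize(im[y0:y1,x0:x1],None,fx=5,fy=5,interpolation=cv2.INTER_NEAREST)[:600])
    x0,y0,x1,y1=dict(scene=(120,215,360,335),top=(290,240,500,360))[n]
    cv2.imwrite(f"pics/{n}0_sh.png",cv2.resize(im[y0:y1,x0:x1],None,fx=3.3,fy=3.3,interpolation=cv2.INTER_CUBIC)[:600])
E
```

```text
scene cam at [1442.85088328 -301.64919583  717.25700811]
top cam at [ 436.58629181   -2.5456348  1140.31713454]
```

View pics/scene0_lev.png

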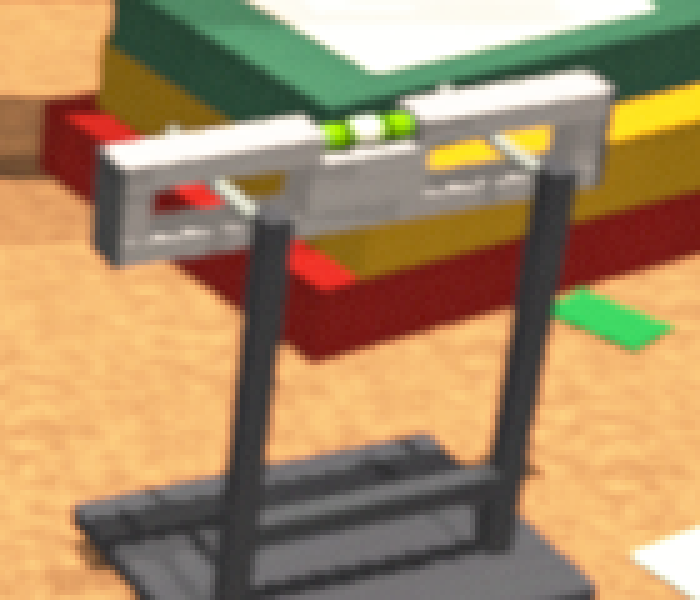

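View pics/top0_lev.png

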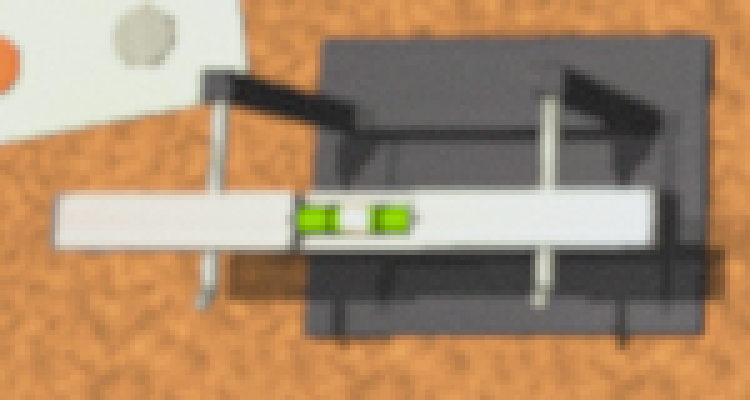

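View pics/scene0_sh.png

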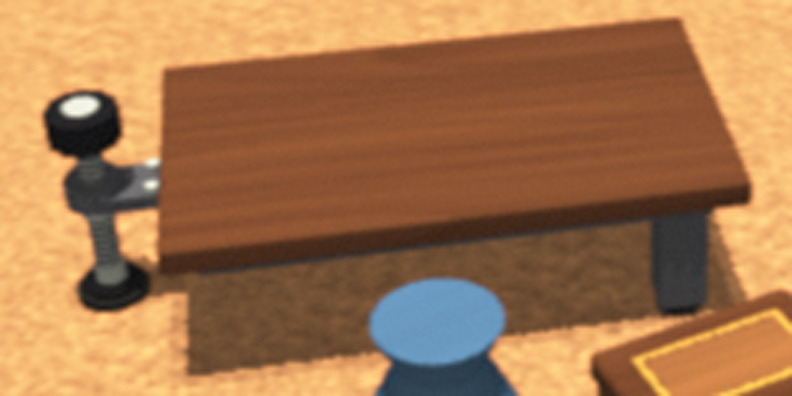

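View pics/top0_sh.png

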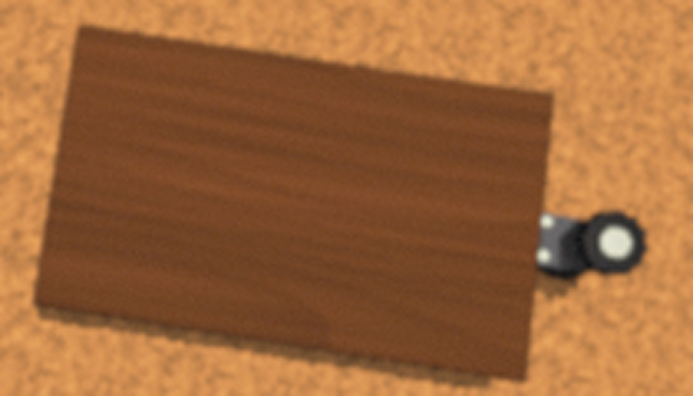

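Run:
```python
import cv2,numpy as np
from h import *
c={}
for n in ("scene","top"):
    im=cv2.imread(f"pics/{n}0.png"); hsv=cv2.cvtColor(im,cv2.COLOR_BGR2HSV)
    m=cv2.inRange(hsv,(32,150,120),(55,255,255)); 
    x0,y0,x1,y1=dict(scene=(400,140,470,190),top=(150,300,210,330))[n]
    k=np.zeros_like(m);k[y0:y1,x0:x1]=m[y0:y1,x0:x1]
    r=cv2.minAreaRect(cv2.findNonZero(k)); c[n]=r[0]; print(n,r)
X,e=tri(c["scene"],c["top"]); print("vial",X,e)
# level top ends in top view
im=cv2.imread("pics/top0.png"); hsv=cv2.cvtColor(im,cv2.COLOR_BGR2HSV)
m=cv2.inRange(hsv,(0,0,180),(180,60,255)); k=np.zeros_like(m);k[306:321,115:250]=m[306:321,115:250]
k=cv2.morphologyEx(k,cv2.MORPH_OPEN,np.ones((7,7)))
k=cv2.morphologyEx(k,cv2.MORPH_CLOSE,np.ones((3,55)))
r=cv2.minAreaRect(cv2.findNonZero(k)); print(r)
b=cv2.boxPoints(r); P=np.array([onz("top",p,X[2]+7) for p in b]); print(P.round(1)); print(P.mean(0), [np.linalg.norm(P[i]-P[i-1]) for i in range(4)])
print("level corners")
# shelf corners top at z=100
g=lambda q:(np.array(q)/3.3+[290,240])
S=np.array([onz("top",g(q),100) for q in ((78,27),(552,94),(526,381),(36,306))]);print(S.round(1),S.mean(0),[np.linalg.norm(S[i]-S[i-1]).round(1) for i in range(4)])
d=(S[1]+S[2]-S[0]-S[3]);print("yaw shelf x",np.arctan2(d[1],d[0]))
d=-(S[3]+S[2]-S[0]-S[1]);print("yaw shelf y",np.arctan2(d[1],d[0]))
print("knob cap", tri(np.array((80,105))/3.3+[120,215],g((616,242))))
g2=lambda q:(np.array(q)/3.3+[120,215])
for a,b in zip(((749,188),(163,268),(163,71),(681,18)),((78,27),(552,94),(526,381),(36,306))): print("corner",tri(g2(a),g(b)))
# bystanders
for nm,uv in dict(box=(339,205),vase=(405,188),atom=(273,203)).items(): print(nm,onz("top",uv,74 if nm=="box" else 150 if nm=="vase" else 60))
# hanger post tops, peg tips
h=lambda q:(np.array(q)/5+[110,270])
h2=lambda q:(np.array(q)/5+[360,140])
print("postL/R",tri(h2((562,172)),h((218,82))))
for q in ((218,85),(550,85)): print(onz("top",h(q),X[2]-16.5+13+9))
for q in ((216,215),(547,215),(205,300),(540,300),(220,110),(550,105)): print("peg",onz("top",h(q),X[2]-16.5+9))
```

```text
scene ((433.62713623046875, 165.3265838623047), (5.245973110198975, 16.954378128051758), 81.25383758544922)
top ((180.0, 313.5), (5.0, 20.0), 90.0)
vial [475.80012815 323.22420404 210.75941255] [ 0.03083435 -0.00724506  0.04569651  0.02368586]
((180.0, 313.5), (11.0, 118.0), 90.0)
[[485.6 444.3 217.8]
 [487.9 200.  217.8]
 [465.7 198.9 217.8]
 [463.2 442.1 217.8]]
[475.57385957 321.32992333 217.75941255] [np.float64(22.45105264812489), np.float64(244.36650065029718), np.float64(22.207806352752627), np.float64(243.19426836063383)]
level corners
[[ 635.7   55.9  100. ]
 [ 589.8 -277.2  100. ]
 [ 394.  -250.9  100. ]
 [ 440.1   81.7  100. ]] [514.87119164 -97.61753189 100.        ] [np.float64(197.3), np.float64(336.3), np.float64(197.5), np.float64(335.8)]
yaw shelf x -1.7081113989893835
yaw shelf y -0.13260763551568186
knob cap (array([ 485.86079264, -304.95508379,  135.30824995]), array([-0.17869005, -0.02928774, -0.23672481, -0.0289715 ]))
corner (array([636.68194937,  55.45415216,  93.1914088 ]), array([ 0.29806519, -0.02882386,  0.34950111,  0.12854423]))
corner (array([ 591.96862
[... 253 characters left out ...]
.08679747,  95.79484068]), array([-0.62373347,  0.04282554, -0.8782592 , -0.31539672]))
box [748.95767074  -3.26255852  74.        ]
vase [ 767.46542331 -153.93911717  150.        ]
atom [757.81147881 161.72840668  60.        ]
postL/R (array([532.41397688, 386.66626288, 204.47578857]), array([-0.27398659,  0.07805875, -0.38647087, -0.22349347]))
[529.502429   380.80578647 216.25941255]
[530.6277248  241.92282331 216.25941255]
peg [476.64294806 382.37092719 203.25941255]
peg [477.99623532 243.5465215  203.25941255]
peg [441.83700325 383.96688316 203.25941255]
peg [443.34420237 244.47026918 203.25941255]
peg [520.305907   384.44237292 203.25941255]
peg [523.57228038 244.8854996  203.25941255]
```

Request:
carry_out:
  rows:
    - [[0, 0, -0.005], [0, 0, 0.1174], 0]
    - [[0, 0, -0.005], [0, 0, 0.1174], 0]
    - [[0, 0, -0.005], [0, 0, 0.1174], 0]
    - [[0, 0, -0.005], [0, 0, 0.1174], 0]
    - [[0, 0, -0.005], [0, 0, 0.1174], 0]
    - [[0, 0, -0.005], [0, 0, 0.1174], 0]
    - [[0, 0, -0.005], [0, 0, 0.1174], 0]
    - [[0, 0, -0.005], [0, 0, 0.1174], 0]
    - [[0, 0, -0.005], [0, 0, 0.1174], 0]
    - [[0, 0, -0.005], [0, 0, 0.1174], 0]
    - [[0, 0, 0], [0, 0, 0.117], 0]

```text
t: 1.02
ee_pos: [166.6, 602.6, 273.3]
orientation: [-2.217, -2.226, -0.001]
ft_force: [0.1, 0.6, 0.1]
width: 87.2
```

Request:
carry_out:
  rows:
    - [[-0.0118, 0.0128, 0], [0, 0, 0], 0]
    - [[-0.0236, 0.0255, 0], [0, 0, 0], 0]
    - [[-0.0236, 0.0255, 0], [0, 0, 0], 0]
    - [[-0.0236, 0.0255, 0], [0, 0, 0], 0]
    - [[-0.0236, 0.0255, 0], [0, 0, 0], 0]
    - [[-0.0236, 0.0255, 0], [0, 0, 0], 0]
    - [[-0.0236, 0.0255, 0], [0, 0, 0], 0]
    - [[-0.0236, 0.0255, 0], [0, 0, 0], 0]
    - [[-0.0236, 0.0255, 0], [0, 0, 0], 0]
    - [[-0.0236, 0.0255, 0], [0, 0, 0], 0]
    - [[-0.0236, 0.0255, 0], [0, 0, 0], 0]
    - [[-0.0236, 0.0255, 0], [0, 0, 0], 0]

```text
t: 2.02
ee_pos: [463.4, 332.4, 272.4]
orientation: [-2.21, -2.232, 0.001]
ft_force: [0.3, 0.3, -0.7]
width: 87.8
```

```bash
cat >> h.py <<'E'
def st():
    o=readout.get_obs(); R=cv2.Rodrigues(np.array(o['orientation']))[0]
    print('t',round(o['t'],2),'p',np.round(o['ee_pos'],1),'yaw_y',round(np.arctan2(R[1,1],R[0,1]),4),'z',R[:,2].round(4),'F',np.round(o['ft_force'],2),'M',np.round(o['moment'],2),'w',round(o['width'],1),'q',np.round(o['qpos'],3))
    return o,R
def togo(target):
    o,R=st(); d=R.T@(np.array(target,float)-o['ee_pos']); print('tool shift mm',d.round(1)); return d
E
python3 -c "
from h import *
togo([475.7,322,272])"
```

```text
t 2.02 p [463.4 332.4 272.4] yaw_y 0.0099 z [-5.e-04 -3.e-04 -1.e+00] F [ 0.33  0.27 -0.73] M [-0.03  0.05 -0.01] w 87.8 q [0.601 0.289 1.706 0.    1.147 0.591]
tool shift mm [-10.5  12.2   0.4]
```

Request:
carry_out:
  rows:
    - [[-0.0053, 0.0061, 0], [0, 0, 0], 0]
    - [[-0.0052, 0.0061, 0], [0, 0, 0], 0]
    - [[0, 0, 0.012], [0, 0, 0], 0]
    - [[0, 0, 0.02], [0, 0, 0], 0]
    - [[0, 0, 0.02], [0, 0, 0], 0]
    - [[0, 0, 0.02], [0, 0, 0], 0]
    - [[0, 0, 0.012], [0, 0, 0], 0]
    - [[0, 0, 0.005], [0, 0, 0], 0]
    - [[0, 0, 0], [0, 0, 0], 0]

```text
t: 2.77
ee_pos: [473.5, 323.8, 182.2]
orientation: [-2.209, -2.233, 0.004]
ft_force: [0.0, 0.6, 0.5]
width: 87.7
```

Run:
```python
from h import *
togo([475.7,322,183])
a=imaging.get_image("scene");b=imaging.get_image("top")
a=cv2.resize(a[100:280,340:540,::-1],None,fx=3,fy=3);b=cv2.resize(b[250:370,90:290,::-1],None,fx=3,fy=3)
cv2.imwrite("pics/g1.png",a);cv2.imwrite("pics/g1t.png",b)
```

```text
t 2.77 p [473.5 323.8 182.2] yaw_y 0.0111 z [-0.0024 -0.0014 -1.    ] F [0.03 0.61 0.51] M [-0.08  0.1   0.  ] w 87.7 q [0.579 0.4   1.775 0.    0.969 0.568]
tool shift mm [-1.8  2.2 -0.8]
```

View pics/g1.png

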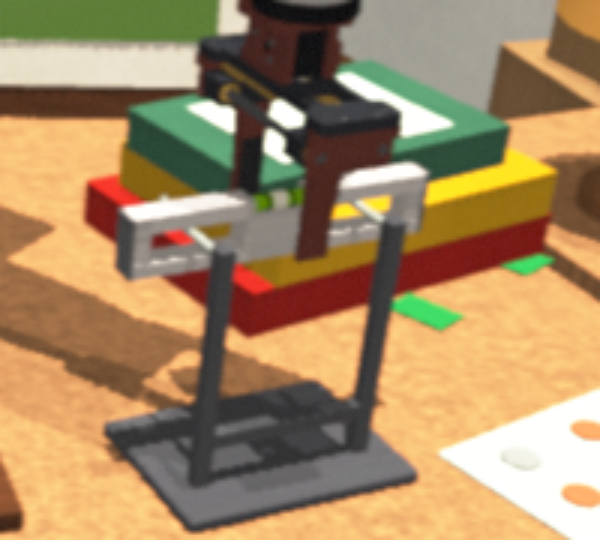

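View pics/g1t.png

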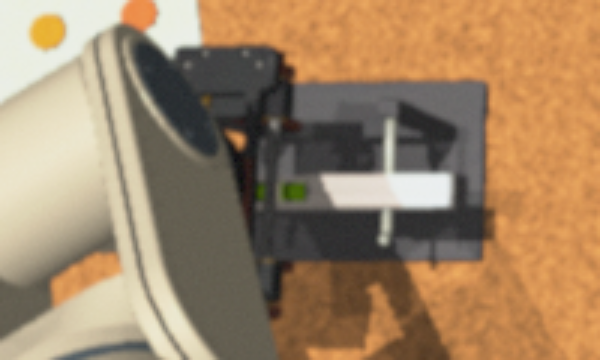

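Fingers straddle the level at the vial, one in front and one behind, clear of both posts. Correct by 2 mm, then close.

Request:
carry_out:
  rows:
    - [[-0.001, 0.001, 0], [0, 0, 0], 0]
    - [[0, 0, 0], [0, 0, 0], 0]
    - [[0, 0, 0], [0, 0, 0], 0.5]
    - [[0, 0, 0], [0, 0, 0], 0.7]
    - [[0, 0, 0], [0, 0, 0], 0.8]
    - [[0, 0, 0], [0, 0, 0], 1]
    - [[0, 0, 0], [0, 0, 0], 1]
    - [[0, 0, 0], [0, 0, 0], 1]
    - [[0, 0, 0], [0, 0, 0], 1]
    - [[0, 0, 0], [0, 0, 0], 1]

```text
t: 3.7
ee_pos: [475.8, 322.6, 183.6]
orientation: [-2.21, -2.232, 0.0]
ft_force: [0.8, -0.1, 0.1]
width: 38.1
```

```bash
python3 -c "
from h import *
st()"
```

```text
t 3.7 p [475.8 322.6 183.6] yaw_y 0.01 z [-1.e-04 -0.e+00 -1.e+00] F [ 0.77 -0.1   0.06] M [-0.09  0.05  0.01] w 38.1 q [0.575 0.399 1.773 0.    0.97  0.565]
```

Request:
carry_out:
  rows:
    - [[0, 0, 0], [0, 0, 0], 1]
    - [[0, 0, 0], [0, 0, 0], 1]
    - [[0, 0, 0], [0, 0, 0], 1]
    - [[0, 0, 0], [0, 0, 0], 1]
    - [[0, 0, 0], [0, 0, 0], 1]
    - [[0, 0, 0], [0, 0, 0], 1]

```text
t: 4.2
ee_pos: [475.9, 322.6, 183.6]
orientation: [2.21, 2.233, 0.0]
ft_force: [1.2, 0.2, -0.2]
width: 21.8
```

```bash
python3 -c "
from h import *
st()"
```

```text
t 4.2 p [475.9 322.6 183.6] yaw_y 0.01 z [ 0. -0. -1.] F [ 1.16  0.17 -0.22] M [-0.04 -0.06 -0.04] w 21.8 q [ 0.575  0.399  1.773 -0.     0.97   0.565]
```

Request:
carry_out:
  rows:
    - [[0, 0, 0], [0, 0, 0], 1]
    - [[0, 0, -0.002], [0, 0, 0], 1]
    - [[0, 0, -0.003], [0, 0, 0], 1]
    - [[0, 0, -0.003], [0, 0, 0], 1]
    - [[0, 0, -0.003], [0, 0, 0], 1]
    - [[0, 0, 0], [0, 0, 0], 1]
    - [[0, 0, 0], [0, 0, 0], 1]
    - [[0, 0, 0], [0, 0, 0], 1]

```text
t: 4.87
ee_pos: [475.8, 322.5, 194.7]
orientation: [2.21, 2.233, 0.0]
ft_force: [-0.4, 0.3, -2.6]
width: 22.2
```

Run:
```python
from h import *
st()
a=imaging.get_image("scene")
cv2.imwrite("pics/g2.png",cv2.resize(a[100:280,340:540,::-1],None,fx=3,fy=3))
```

```text
t 4.87 p [475.8 322.5 194.7] yaw_y 0.01 z [ 0. -0. -1.] F [-0.42  0.34 -2.61] M [-0.02  0.07 -0.03] w 22.2 q [ 0.575  0.384  1.765 -0.     0.992  0.565]
```

View pics/g2.png

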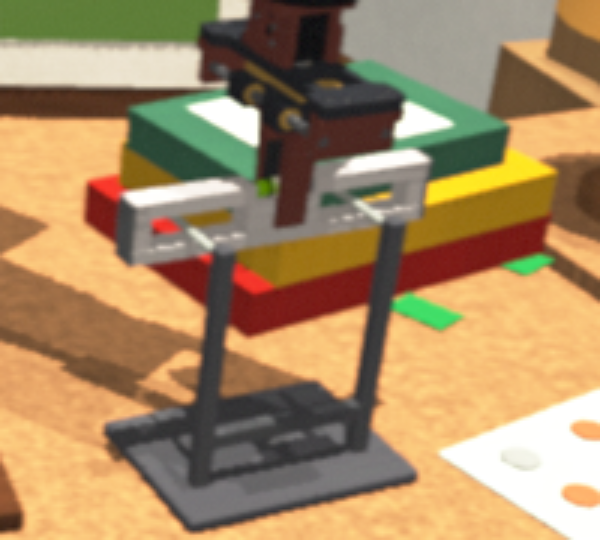

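The level has risen 11 mm, and the tool carries only its weight (2.6 N). The pegs now sit low in the windows. Draw it off along -x.

Request:
carry_out:
  rows:
    - [[0, -0.003, 0], [0, 0, 0], 1]
    - [[0, -0.006, 0], [0, 0, 0], 1]
    - [[0, -0.008, 0], [0, 0, 0], 1]
    - [[0, -0.009, 0], [0, 0, 0], 1]
    - [[0, -0.01, 0], [0, 0, 0], 1]
    - [[0, -0.01, 0], [0, 0, 0], 1]
    - [[0, -0.009, 0], [0, 0, 0], 1]
    - [[0, -0.006, 0], [0, 0, 0], 1]
    - [[0, -0.003, 0], [0, 0, 0], 1]
    - [[0, 0, 0], [0, 0, 0], 1]
    - [[0, 0, 0], [0, 0, 0], 1]
    - [[0, 0, 0], [0, 0, 0], 1]

```text
t: 5.92
ee_pos: [412.3, 322.1, 194.8]
orientation: [2.21, 2.232, 0.001]
ft_force: [0.4, 0.2, -1.3]
width: 21.6
```

Run:
```python
from h import *
st()
a=imaging.get_image("scene")
cv2.imwrite("pics/g3.png",cv2.resize(a[100:280,340:540,::-1],None,fx=3,fy=3))
```

```text
t 5.92 p [412.3 322.1 194.8] yaw_y 0.0099 z [ 6.e-04  3.e-04 -1.e+00] F [ 0.42  0.19 -1.3 ] M [-0.04  0.07 -0.02] w 21.6 q [ 0.64   0.311  1.877 -0.     0.953  0.631]
```

View pics/g3.png

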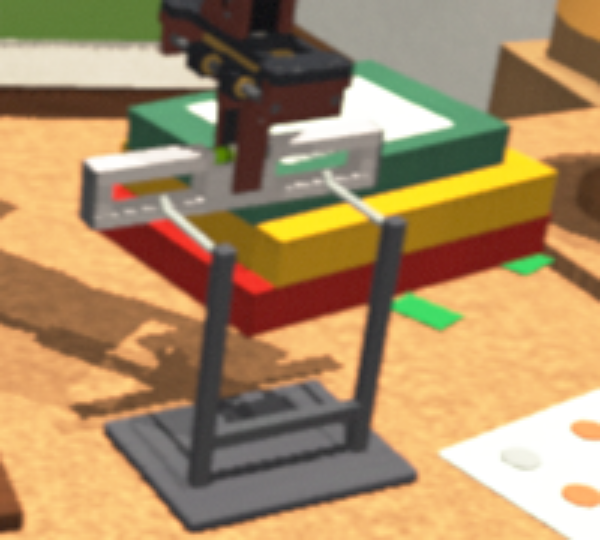

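Request:
carry_out:
  rows:
    - [[-0.018, 0, 0], [0, 0, 0], 1]
    - [[-0.032, 0, 0], [0, 0, 0], 1]
    - [[-0.04, 0, 0], [0, 0, 0], 1]
    - [[-0.04, 0, 0], [0, 0, 0], 1]
    - [[-0.04, 0, 0], [0, 0, 0], 1]
    - [[-0.04, 0, 0], [0, 0, 0], 1]
    - [[-0.04, 0.016, 0], [0, 0, 0], 1]
    - [[-0.04, 0.02, 0], [0, 0, 0], 1]
    - [[-0.04, 0.02, 0], [0, 0, 0], 1]
    - [[-0.04, 0.02, 0], [0, 0, 0], 1]
    - [[-0.032, 0.015, 0], [0, 0, 0], 1]
    - [[-0.018, 0.007, 0], [0, 0, 0], 1]

```text
t: 6.97
ee_pos: [511.6, -91.5, 195.0]
orientation: [2.212, 2.228, 0.001]
ft_force: [0.5, 1.2, -2.5]
width: 22.1
```

Request:
carry_out:
  rows:
    - [[0, 0, 0], [0, 0, 0.04], 1]
    - [[0, 0, 0.005], [0, 0, 0.065], 1]
    - [[0, 0, 0.01], [0, 0, 0.042], 1]
    - [[0, 0, 0.01], [0, 0, 0], 1]
    - [[0, 0, 0.01], [0, 0, 0], 1]
    - [[0, 0, 0.005], [0, 0, 0], 1]
    - [[0, 0, 0], [0, 0, 0], 1]
    - [[0, 0, 0], [0, 0, 0], 1]

```text
t: 7.63
ee_pos: [509.2, -87.5, 154.3]
orientation: [-2.367, -2.065, 0.001]
ft_force: [0.1, -0.5, -2.6]
width: 21.7
```

Run:
```python
from h import *
togo([514.9,-97.6,120])
a=imaging.get_image("scene");b=imaging.get_image("top")
cv2.imwrite("pics/p1.png",cv2.resize(a[150:350,120:380,::-1],None,fx=3,fy=3));cv2.imwrite("pics/p1t.png",cv2.resize(b[220:400,280:520,::-1],None,fx=3,fy=3))
```

```text
t 7.63 p [509.2 -87.5 154.3] yaw_y -0.1363 z [-9.e-04  2.e-04 -1.e+00] F [ 0.07 -0.48 -2.64] M [-0.06  0.11 -0.03] w 21.7 q [-0.193  0.363  1.919 -0.     0.861 -0.057]
tool shift mm [-9.2  7.1 34.3]
```

View pics/p1.png

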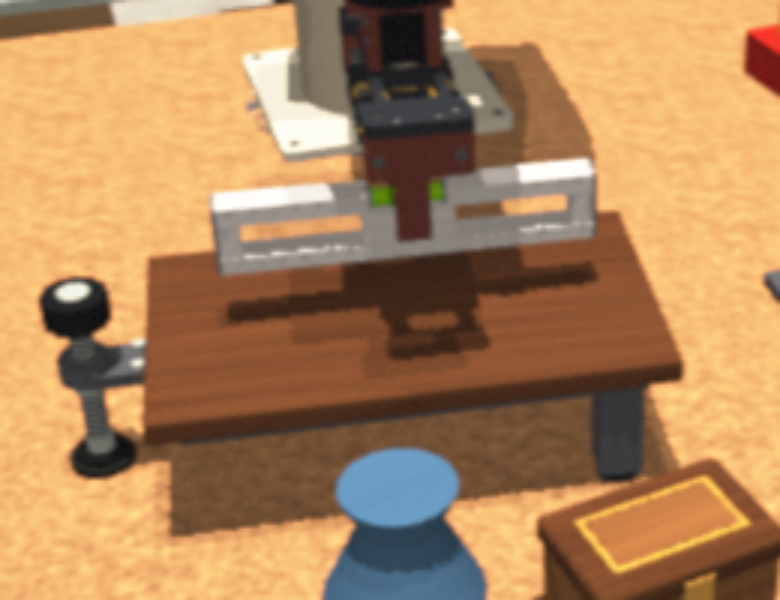

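View pics/p1t.png

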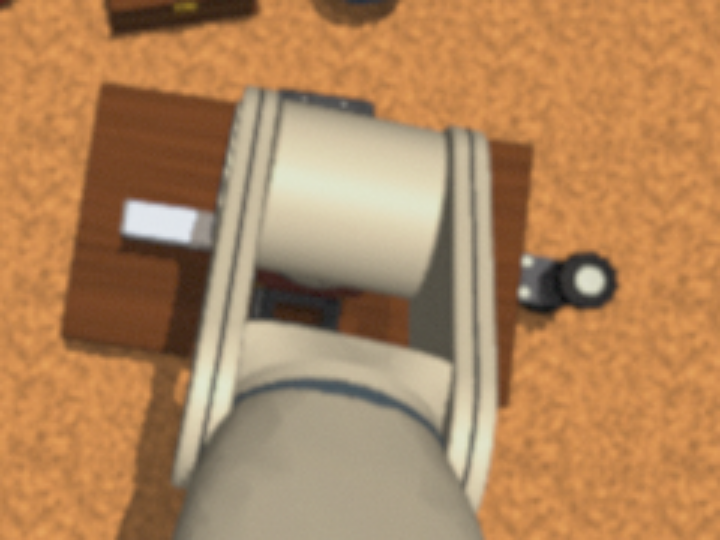

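Request:
carry_out:
  rows:
    - [[-0.0045, 0.0035, 0.008], [0, 0, 0], 1]
    - [[-0.0045, 0.0035, 0.012], [0, 0, 0], 1]
    - [[0, 0, 0.009], [0, 0, 0], 1]
    - [[0, 0, 0.005], [0, 0, 0], 1]
    - [[0, 0, 0], [0, 0, 0], 1]
    - [[0, 0, 0], [0, 0, 0], 1]
    - [[0, 0, 0], [0, 0, 0], 1]
    - [[0, 0, 0], [0, 0, 0], 1]

```text
t: 8.4
ee_pos: [515.3, -97.5, 121.0]
orientation: [2.368, 2.064, 0.001]
ft_force: [-0.1, -0.4, -2.0]
width: 21.9
```

Request:
carry_out:
  rows:
    - [[0, 0, 0.001], [0, 0, 0], 1]
    - [[0, 0, 0.0015], [0, 0, 0], 1]
    - [[0, 0, 0.0015], [0, 0, 0], 1]
    - [[0, 0, 0], [0, 0, 0], 1]
    - [[0, 0, 0], [0, 0, 0], 1]

```text
t: 8.82
ee_pos: [515.0, -97.4, 116.6]
orientation: [-2.368, -2.064, 0.0]
ft_force: [-0.7, 0.4, -2.1]
width: 21.9
```

Request:
carry_out:
  rows:
    - [[0, 0, 0.001], [0, 0, 0], 1]
    - [[0, 0, 0.001], [0, 0, 0], 1]
    - [[0, 0, 0.001], [0, 0, 0], 1]
    - [[0, 0, 0], [0, 0, 0], 1]
    - [[0, 0, 0], [0, 0, 0], 1]

```text
t: 9.23
ee_pos: [515.2, -97.6, 114.4]
orientation: [2.368, 2.064, 0.0]
ft_force: [-2.5, -0.1, 6.3]
width: 21.9
```

Request:
carry_out:
  rows:
    - [[0, 0, -0.0004], [0, 0, 0], 1]
    - [[0, 0, 0], [0, 0, 0], 1]

```text
t: 9.4
ee_pos: [515.2, -97.6, 114.4]
orientation: [2.368, 2.064, 0.0]
ft_force: [-2.5, -0.3, 3.4]
width: 21.8
```

Request:
carry_out:
  rows:
    - [[0, 0, 0], [0, 0, 0], 0.65]
    - [[0, 0, 0], [0, 0, 0], 0.5]
    - [[0, 0, 0], [0, 0, 0], 0.3]
    - [[0, 0, 0], [0, 0, 0], 0.1]
    - [[0, 0, 0], [0, 0, 0], 0]
    - [[0, 0, 0], [0, 0, 0], 0]
    - [[0, 0, 0], [0, 0, 0], 0]
    - [[0, 0, 0], [0, 0, 0], 0]

```text
t: 10.07
ee_pos: [515.1, -97.5, 114.1]
orientation: [2.368, 2.064, 0.0]
ft_force: [0.6, 0.4, -0.4]
width: 71.4
```

Run:
```python
from h import *
st()
a=imaging.get_image("scene")
cv2.imwrite("pics/p2.png",cv2.resize(a[150:350,120:380,::-1],None,fx=3,fy=3))
```

```text
t 10.07 p [515.1 -97.5 114.1] yaw_y -0.1369 z [ 0. -0. -1.] F [ 0.57  0.39 -0.36] M [-0.07  0.04  0.03] w 71.4 q [-0.21   0.436  1.925  0.     0.781 -0.073]
```

View pics/p2.png

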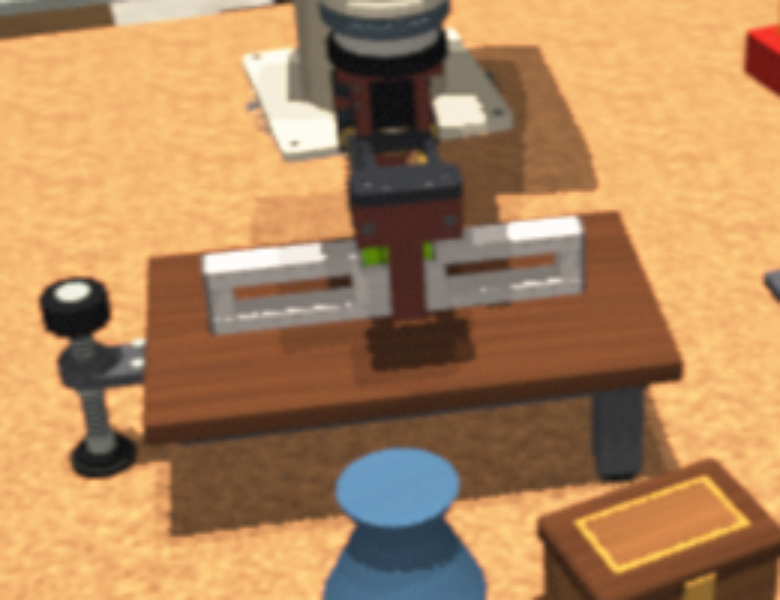

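Request:
carry_out:
  rows:
    - [[0, 0, -0.004], [0, 0, 0], 0]
    - [[0, 0, -0.012], [0, 0, 0], 0]
    - [[0, 0, -0.022], [0, 0, 0], 0]
    - [[0, 0, -0.03], [0, 0, 0], 0]
    - [[0, 0, -0.022], [0, 0, 0], 0.25]
    - [[-0.015, 0, -0.012], [0, 0, 0], 0.25]
    - [[-0.03, 0, 0], [0, 0, 0], 0.25]
    - [[-0.04, 0, 0], [0, 0, 0], 0.25]
    - [[-0.04, 0, 0], [0, 0, 0], 0.25]
    - [[-0.04, 0, 0], [0, 0, 0], 0.25]
    - [[-0.03, 0, 0], [0, 0, 0], 0.25]
    - [[-0.015, 0, 0], [0, 0, 0], 0.25]

```text
t: 11.12
ee_pos: [485.8, -308.9, 216.5]
orientation: [2.37, 2.061, -0.0]
ft_force: [0.6, 0.9, 0.5]
width: 65.7
```

Request:
carry_out:
  rows:
    - [[0, 0, 0], [0, 0, -0.124], 0.25]
    - [[0, 0, 0], [0, 0, -0.124], 0.25]
    - [[0, 0, 0], [0, 0, -0.124], 0.25]
    - [[0, 0, 0], [0, 0, -0.124], 0.25]
    - [[0, 0, 0], [0, 0, -0.124], 0.25]
    - [[0, 0, 0], [0, 0, -0.124], 0.25]
    - [[0, 0, 0], [0, 0, -0.124], 0.25]
    - [[0, 0, 0], [0, 0, -0.124], 0.25]
    - [[0, 0, 0], [0, 0, -0.124], 0.25]
    - [[0, 0, 0], [0, 0, -0.124], 0.25]
    - [[0, 0, 0], [0, 0, -0.124], 0.25]
    - [[0, 0, 0], [0, 0, -0.124], 0.25]

```text
t: 12.12
ee_pos: [486.5, -304.8, 216.2]
orientation: [-0.334, -3.124, -0.0]
ft_force: [-0.6, 0.7, -0.9]
width: 65.6
```

Request:
carry_out:
  rows:
    - [[0, 0, 0], [0, 0, -0.124], 0.25]
    - [[0, 0, 0], [0, 0, -0.12], 0.25]
    - [[0, 0, 0], [0, 0, 0], 0.25]
    - [[0, 0, 0], [0, 0, 0], 0.25]
    - [[0, 0, 0], [0, 0, 0], 0.25]

```text
t: 12.53
ee_pos: [486.4, -305.2, 216.1]
orientation: [0.033, -3.141, -0.0]
ft_force: [0.3, 0.3, -0.1]
width: 65.7
```

Run:
```python
from h import *
togo([486.2,-305.4,111])
a=imaging.get_image("scene");b=imaging.get_image("top")
cv2.imwrite("pics/k1raw.png",a[:,:,::-1]);cv2.imwrite("pics/k1traw.png",b[:,:,::-1])
cv2.imwrite("pics/k1.png",cv2.resize(a[150:350,100:360,::-1],None,fx=3,fy=3));cv2.imwrite("pics/k1t.png",cv2.resize(b[220:400,280:520,::-1],None,fx=3,fy=3))
```

```text
t 12.53 p [ 486.4 -305.2  216.1] yaw_y 1.5918 z [-1.e-04  2.e-04 -1.e+00] F [ 0.33  0.32 -0.09] M [0.   0.05 0.  ] w 65.7 q [-0.581  0.357  1.75   0.     1.035 -2.173]
tool shift mm [  0.2  -0.2 105.1]
```

View pics/k1.png

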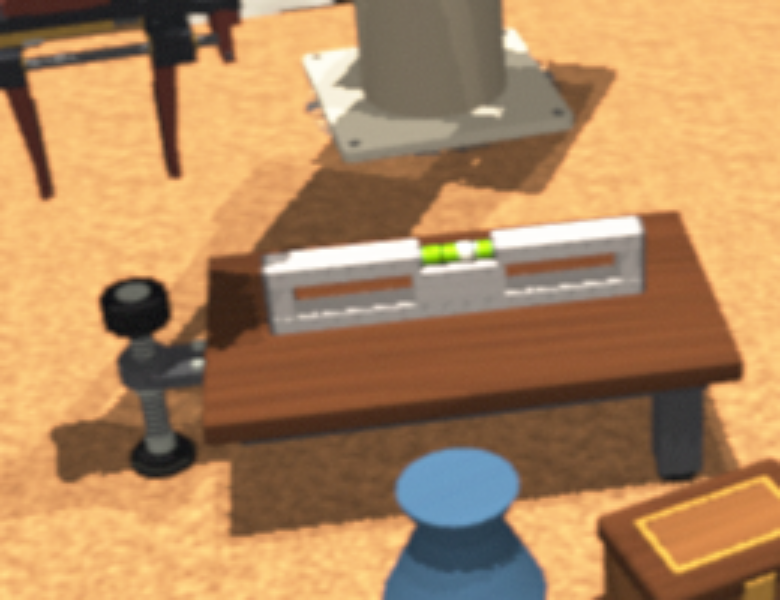

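View pics/k1t.png

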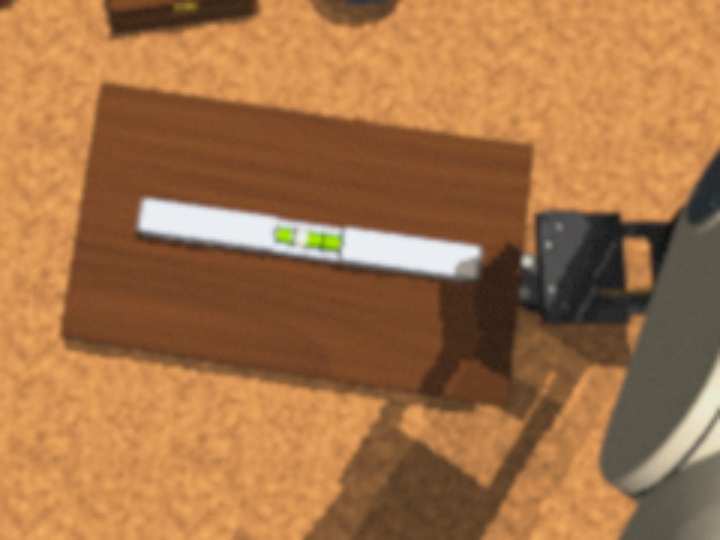

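```bash
cat >> h.py <<'E'
from scipy.ndimage import map_coordinates
def bubble(n,im,debug=False,win=None):
    """bubble offset along shelf +x (mm) by 1-D profile across the vial; scale from vial 50 mm"""
    hsv=cv2.cvtColor(im,cv2.COLOR_RGB2HSV); m=cv2.inRange(hsv,(30,120,80),(60,255,255))
    C0=np.array([515,-97.6,101+40.5]); ax=np.array([-0.1348,-0.9909,0])
    p=proj(n,[C0-ax*25,C0+ax*25,C0]); 
    k=np.zeros_like(m); cv2.line(k,tuple(map(int,p[0].round())),tuple(map(int,p[1].round())),255,17); k&=m
    pts=cv2.findNonZero(k).reshape(-1,2).astype(float)
    d=(p[1]-p[0])/np.linalg.norm(p[1]-p[0]); nrm=np.array([-d[1],d[0]])
    off=np.median((pts-p[2])@nrm)
    scale=50/np.linalg.norm(p[1]-p[0])
    s=np.arange(-38,38.01,0.25) # mm along +x of shelf
    prof=0
    for o in (-0.6,0,0.6):
        q=p[2]+np.outer(s/scale,d)+nrm*(off+o); 
        f=im.astype(float); g=[map_coordinates(f[:,:,c],[q[:,1],q[:,0]],order=1) for c in range(3)]
        prof=prof+np.array(g)/3
    B=prof[2]; 
    if debug:
        for i in range(0,len(s),6): print(s[i],prof[:,i].round())
    def cross(th):
        c=[]
        for i in range(len(s)-1):
            if (B[i]-th)*(B[i+1]-th)<0: c.append((round(s[i]+0.25*(th-B[i])/(B[i+1]-B[i]),2),'+' if B[i+1]>B[i] else '-'))
        return c
    th=(np.percentile(B,95)+np.percentile(B,10))/2
    print(n,'mm/px',round(scale,2),'off',round(off,2),'th',round(th),cross(th), cross(th*0.8))
E
python3 - <<'E'
from h import *
for n,f in (("scene","k1raw"),("top","k1traw")):
    bubble(n,cv2.imread(f"pics/{f}.png")[:,:,::-1],True)
E
```

```text
-38.0 [231. 224. 215.]
-36.5 [231. 224. 216.]
-35.0 [230. 223. 215.]
-33.5 [230. 222. 214.]
-32.0 [229. 222. 213.]
-30.5 [228. 221. 213.]
-29.0 [228. 221. 213.]
-27.5 [228. 221. 214.]
-26.0 [226. 218. 212.]
-24.5 [220. 211. 204.]
-23.0 [205. 198. 184.]
-21.5 [182. 195. 146.]
-20.0 [172. 209. 102.]
-18.5 [175. 231.  62.]
-17.0 [183. 241.  32.]
-15.5 [189. 243.  28.]
-14.0 [194. 244.  33.]
-12.5 [198. 244.  54.]
-11.0 [205. 243.  96.]
-9.5 [208. 233. 146.]
-8.0 [215. 226. 182.]
-6.5 [229. 230. 213.]
-5.0 [250. 249. 243.]
-3.5 [254. 253. 249.]
-2.0 [255. 254. 250.]
-0.5 [254. 254. 244.]
1.0 [249. 253. 223.]
2.5 [230. 249. 159.]
4.0 [211. 246.  94.]
5.5 [200. 245.  52.]
7.0 [199. 245.  38.]
8.5 [200. 245.  39.]
10.0 [193. 243.  39.]
11.5 [176. 231.  37.]
13.0 [155. 214.  33.]
14.5 [160. 219.  30.]
16.0 [176. 233.  27.]
17.5 [186. 242.  24.]
19.0 [188. 244.  23.]
20.5 [188. 244.  23.]
22.0 [191. 244.  29.]
23.5 [194. 243.  50.]
25.0 [195. 238.  86.]
26.5 [195. 223. 139.]
28.0 [213. 217. 184.]
29.5 [225. 219. 209.]
31.0 [232. 224. 219.]
32.5 [236. 229. 223.]
34.0 [238. 232. 225.]
35.5 [239
[... 957 characters left out ...]
0 [166. 224.   4.]
8.5 [163. 220.   5.]
10.0 [155. 211.   5.]
11.5 [138. 190.   6.]
13.0 [132. 184.   6.]
14.5 [141. 200.   6.]
16.0 [151. 214.   6.]
17.5 [159. 223.   7.]
19.0 [163. 224.   7.]
20.5 [165. 225.   6.]
22.0 [164. 223.   4.]
23.5 [162. 216.   8.]
25.0 [155. 191.  79.]
26.5 [164. 182. 140.]
28.0 [185. 190. 188.]
29.5 [214. 217. 222.]
31.0 [228. 231. 237.]
32.5 [234. 237. 241.]
34.0 [234. 237. 241.]
35.5 [234. 238. 241.]
37.0 [234. 237. 241.]
top mm/px 2.19 off 0.26 th 122 [(np.float64(-21.26), '-'), (np.float64(-10.18), '+'), (np.float64(1.74), '-'), (np.float64(25.98), '+')] [(np.float64(-20.58), '-'), (np.float64(-10.83), '+'), (np.float64(2.17), '-'), (np.float64(25.38), '+')]
```

Both views show the bubble about 6.3 mm towards the -x end: scene gives -6.0 and top -6.6. That needs about 1.85 rad clockwise. Lower onto the knob.

Request:
carry_out:
  rows:
    - [[0, 0, 0.008], [0, 0, 0], 0.25]
    - [[0, 0, 0.018], [0, 0, 0], 0.25]
    - [[0, 0, 0.025], [0, 0, 0], 0.25]
    - [[0, 0, 0.025], [0, 0, 0], 0.25]
    - [[0, 0, 0.016], [0, 0, 0], 0.25]
    - [[0, 0, 0.009], [0, 0, 0], 0.25]
    - [[0, 0, 0.003], [0, 0, 0], 0.25]
    - [[0, 0, 0], [0, 0, 0], 0.25]
    - [[0, 0, 0], [0, 0, 0], 0.25]

```text
t: 13.38
ee_pos: [486.9, -305.8, 112.7]
orientation: [-0.038, 3.14, -0.001]
ft_force: [0.8, -0.8, 0.4]
width: 66.0
```

Request:
carry_out:
  rows:
    - [[0, 0, 0], [0, 0, 0], 0.4]
    - [[0, 0, 0], [0, 0, 0], 0.45]
    - [[0, 0, 0], [0, 0, 0], 0.5]
    - [[0, 0, 0], [0, 0, 0], 1]
    - [[0, 0, 0], [0, 0, 0], 1]
    - [[0, 0, 0], [0, 0, 0], 1]
    - [[0, 0, 0], [0, 0, 0], 1]
    - [[0, 0, 0], [0, 0, 0], 1]
    - [[0, 0, 0], [0, 0, 0], 1]

```text
t: 14.13
ee_pos: [486.6, -304.8, 112.7]
orientation: [-0.037, 3.141, 0.002]
ft_force: [0.4, 4.6, 5.1]
width: 41.9
```

Run:
```python
from h import *
st()
a=imaging.get_image("scene");cv2.imwrite("pics/k2.png",cv2.resize(a[150:350,100:360,::-1],None,fx=3,fy=3))
bubble("scene",a)
```

```text
t 14.13 p [ 486.6 -304.8  112.7] yaw_y 1.5946 z [ 5.e-04  1.e-03 -1.e+00] F [0.44 4.64 5.13] M [ 0.94  0.02 -0.05] w 41.9 q [-5.810e-01  4.980e-01  1.815e+00  1.000e-03  8.290e-01 -2.176e+00]
scene mm/px 1.97 off -0.17 th 137 [(np.float64(-21.15), '-'), (np.float64(-9.78), '+'), (np.float64(3.03), '-'), (np.float64(26.39), '+')] [(np.float64(-20.22), '-'), (np.float64(-10.6), '+'), (np.float64(3.65), '-'), (np.float64(25.62), '+')]
```

View pics/k2.png

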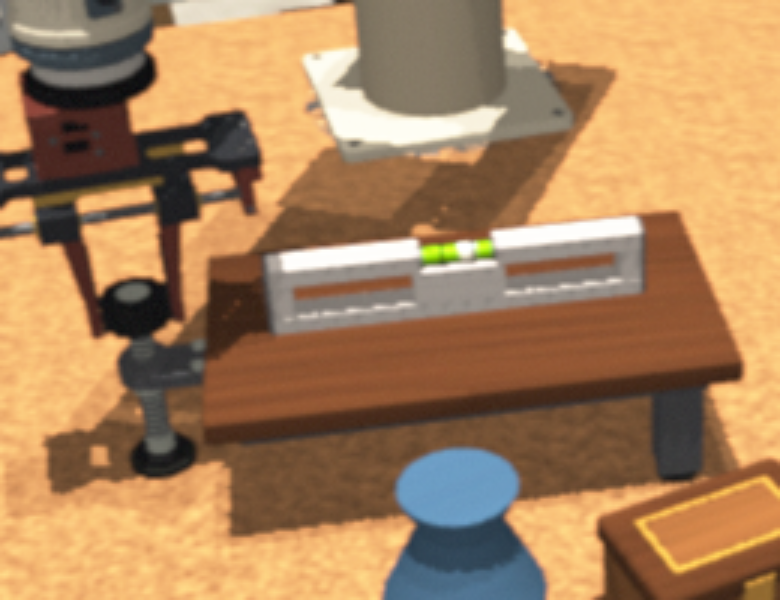

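Request:
carry_out:
  rows:
    - [[0, 0, 0], [0, 0, 0.04], 1]
    - [[0, 0, 0], [0, 0, 0.08], 1]
    - [[0, 0, 0], [0, 0, 0.1], 1]
    - [[0, 0, 0], [0, 0, 0.1], 1]
    - [[0, 0, 0], [0, 0, 0.1], 1]
    - [[0, 0, 0], [0, 0, 0.1], 1]
    - [[0, 0, 0], [0, 0, 0.1], 1]
    - [[0, 0, 0], [0, 0, 0.1], 1]
    - [[0, 0, 0], [0, 0, 0.1], 1]
    - [[0, 0, 0], [0, 0, 0.08], 1]
    - [[0, 0, 0], [0, 0, 0], 1]
    - [[0, 0, 0], [0, 0, 0], 1]

```text
t: 15.18
ee_pos: [486.8, -304.5, 112.7]
orientation: [-1.333, -2.845, -0.002]
ft_force: [1.2, 6.9, 6.6]
width: 41.1
```

Run:
```python
from h import *
st()
a=imaging.get_image("scene")
bubble("scene",a)
```

```text
t 15.18 p [ 486.8 -304.5  112.7] yaw_y 0.6942 z [ 6.0e-04  1.4e-03 -1.0e+00] F [1.22 6.92 6.59] M [ 1.11 -0.19 -0.08] w 41.1 q [-0.58   0.498  1.815  0.002  0.829 -1.276]
scene mm/px 1.97 off 0.03 th 140 [(np.float64(-21.35), '-'), (np.float64(-8.28), '+'), (np.float64(4.38), '-'), (np.float64(26.45), '+')] [(np.float64(-20.46), '-'), (np.float64(-8.79), '+'), (np.float64(4.96), '-'), (np.float64(25.68), '+')]
```

Request:
carry_out:
  rows:
    - [[0, 0, 0], [0, 0, 0.04], 1]
    - [[0, 0, 0], [0, 0, 0.08], 1]
    - [[0, 0, 0], [0, 0, 0.1], 1]
    - [[0, 0, 0], [0, 0, 0.1], 1]
    - [[0, 0, 0], [0, 0, 0.1], 1]
    - [[0, 0, 0], [0, 0, 0.1], 1]
    - [[0, 0, 0], [0, 0, 0.1], 1]
    - [[0, 0, 0], [0, 0, 0.1], 1]
    - [[0, 0, 0], [0, 0, 0.1], 1]
    - [[0, 0, 0], [0, 0, 0.08], 1]
    - [[0, 0, 0], [0, 0, 0], 1]
    - [[0, 0, 0], [0, 0, 0], 1]

```text
t: 16.23
ee_pos: [487.1, -304.4, 112.7]
orientation: [-2.438, -1.981, -0.003]
ft_force: [2.5, 7.5, 5.4]
width: 41.3
```

Request:
carry_out:
  rows:
    - [[0, 0, 0], [0, 0, 0], 1]
    - [[0, 0, 0], [0, 0, 0], 1]
    - [[0, 0, 0], [0, 0, 0], 1]
    - [[0, 0, 0], [0, 0, 0], 1]
    - [[0, 0, 0], [0, 0, 0], 1]
    - [[0, 0, 0], [0, 0, 0], 1]
    - [[0, 0, 0], [0, 0, 0], 1]
    - [[0, 0, 0], [0, 0, 0], 1]
    - [[0, 0, 0], [0, 0, 0], 1]
    - [[0, 0, 0], [0, 0, 0], 1]
    - [[0, 0, 0], [0, 0, 0], 1]
    - [[0, 0, 0], [0, 0, 0], 1]

```text
t: 17.23
ee_pos: [487.2, -304.4, 112.7]
orientation: [-2.437, -1.982, -0.003]
ft_force: [2.0, 8.2, 4.0]
width: 41.5
```

Request:
carry_out:
  rows:
    - [[0, 0, 0], [0, 0, 0], 1]
    - [[0, 0, 0], [0, 0, 0], 1]
    - [[0, 0, 0], [0, 0, 0], 1]
    - [[0, 0, 0], [0, 0, 0], 1]
    - [[0, 0, 0], [0, 0, 0], 1]
    - [[0, 0, 0], [0, 0, 0], 1]
    - [[0, 0, 0], [0, 0, 0], 1]
    - [[0, 0, 0], [0, 0, 0], 1]
    - [[0, 0, 0], [0, 0, 0], 1]
    - [[0, 0, 0], [0, 0, 0], 1]
    - [[0, 0, 0], [0, 0, 0], 1]
    - [[0, 0, 0], [0, 0, 0], 1]

```text
t: 18.23
ee_pos: [487.2, -304.4, 112.7]
orientation: [-2.437, -1.982, -0.003]
ft_force: [2.4, 7.6, 5.7]
width: 41.6
```

Run:
```python
from h import *
st()
for n in ("scene","top"):
    a=imaging.get_image(n)
    cv2.imwrite(f"pics/k3{n}.png",cv2.resize(a[220:280,210:300,::-1] if n=="scene" else a[280:320,360:420,::-1],None,fx=8,fy=8))
    bubble(n,a)
```

```text
t 18.23 p [ 487.2 -304.4  112.7] yaw_y -0.2055 z [ 0.0014  0.0014 -1.    ] F [2.37 7.63 5.66] M [ 1.16 -0.43 -0.11] w 41.6 q [-0.58   0.498  1.814  0.003  0.829 -0.376]
scene mm/px 1.97 off 0.17 th 139 [(np.float64(-21.67), '-'), (np.float64(-5.62), '+'), (np.float64(8.3), '-'), (np.float64(26.36), '+')] [(np.float64(-20.84), '-'), (np.float64(-6.22), '+'), (np.float64(8.88), '-'), (np.float64(25.51), '+')]
top mm/px 2.19 off 0.19 th 123 [(np.float64(-22.07), '-'), (np.float64(-6.22), '+'), (np.float64(6.92), '-'), (np.float64(25.31), '+')] [(np.float64(-21.37), '-'), (np.float64(-6.79), '+'), (np.float64(7.46), '-'), (np.float64(24.72), '+')]
```

View pics/k3top.png

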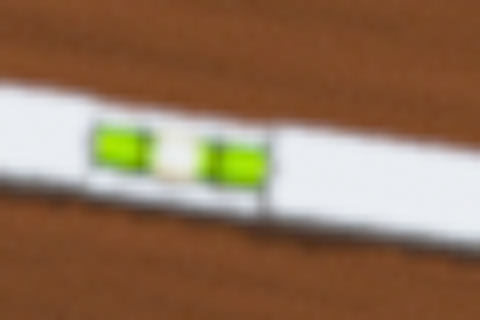

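View pics/k3scene.png

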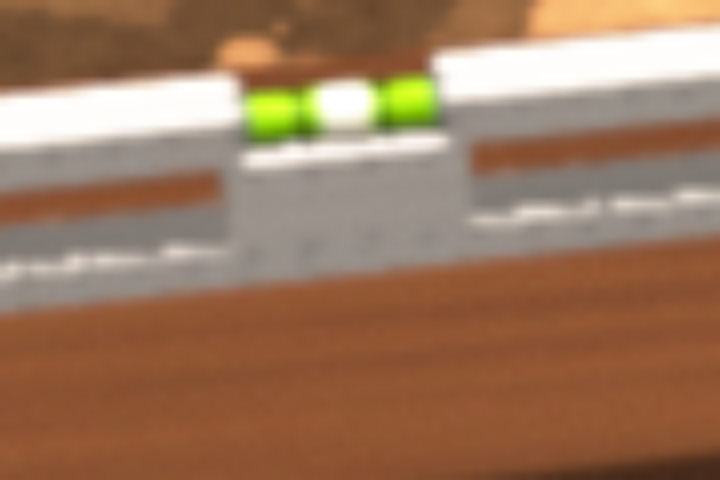

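Request:
carry_out:
  rows:
    - [[0, 0, 0], [0, 0, 0.05], 1]
    - [[0, 0, 0], [0, 0, 0.1], 1]
    - [[0, 0, 0], [0, 0, 0.1], 1]
    - [[0, 0, 0], [0, 0, 0.1], 1]
    - [[0, 0, 0], [0, 0, 0.06], 1]
    - [[0, 0, 0], [0, 0, 0], 1]
    - [[0, 0, 0], [0, 0, 0], 1]
    - [[0, 0, 0], [0, 0, 0], 1]
    - [[0, 0, 0], [0, 0, 0], 1]
    - [[0, 0, 0], [0, 0, 0], 1]
    - [[0, 0, 0], [0, 0, 0], 1]
    - [[0, 0, 0], [0, 0, 0], 1]

```text
t: 19.33
ee_pos: [487.3, -304.5, 112.7]
orientation: [-2.79, -1.444, -0.003]
ft_force: [3.9, 7.6, 4.1]
width: 41.1
```

Request:
carry_out:
  rows:
    - [[0, 0, 0], [0, 0, 0], 1]
    - [[0, 0, 0], [0, 0, 0], 1]
    - [[0, 0, 0], [0, 0, 0], 1]
    - [[0, 0, 0], [0, 0, 0], 1]
    - [[0, 0, 0], [0, 0, 0], 1]
    - [[0, 0, 0], [0, 0, 0], 1]
    - [[0, 0, 0], [0, 0, 0], 1]
    - [[0, 0, 0], [0, 0, 0], 1]
    - [[0, 0, 0], [0, 0, 0], 1]
    - [[0, 0, 0], [0, 0, 0], 1]
    - [[0, 0, 0], [0, 0, 0], 1]
    - [[0, 0, 0], [0, 0, 0], 1]

```text
t: 20.33
ee_pos: [487.3, -304.5, 112.7]
orientation: [-2.79, -1.444, -0.003]
ft_force: [2.8, 7.5, 5.0]
width: 41.6
```

Run:
```python
from h import *
st()
for n in ("scene","top"):
    a=imaging.get_image(n)
    cv2.imwrite(f"pics/k4{n}.png",cv2.resize(a[220:280,210:300,::-1] if n=="scene" else a[280:320,360:420,::-1],None,fx=8,fy=8))
    bubble(n,a)
```

```text
t 20.33 p [ 487.3 -304.5  112.7] yaw_y -0.6155 z [ 0.0017  0.0012 -1.    ] F [2.81 7.54 4.96] M [ 1.18 -0.5  -0.07] w 41.6 q [-0.58   0.498  1.814  0.003  0.828  0.034]
scene mm/px 1.97 off 0.24 th 140 [(np.float64(-21.82), '-'), (np.float64(-4.65), '+'), (np.float64(9.62), '-'), (np.float64(26.24), '+')] [(np.float64(-20.94), '-'), (np.float64(-5.16), '+'), (np.float64(10.16), '-'), (np.float64(25.35), '+')]
top mm/px 2.19 off 0.2 th 123 [(np.float64(-22.33), '-'), (np.float64(-4.96), '+'), (np.float64(8.68), '-'), (np.float64(25.19), '+')] [(np.float64(-21.64), '-'), (np.float64(-5.47), '+'), (np.float64(9.24), '-'), (np.float64(24.56), '+')]
```

View pics/k4top.png

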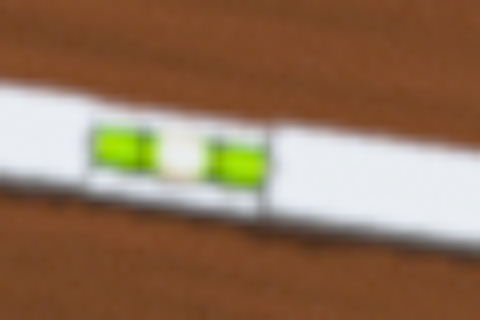

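Request:
carry_out:
  rows:
    - [[0, 0, 0], [0, 0, 0], 0.4]
    - [[0, 0, 0], [0, 0, 0], 0.3]
    - [[0, 0, 0], [0, 0, 0], 0.25]
    - [[0, 0, 0], [0, 0, 0], 0.25]
    - [[0, 0, 0], [0, 0, 0], 0.25]
    - [[0, 0, -0.006], [0, 0, 0], 0.25]
    - [[0, 0, -0.016], [0, 0, 0], 0.25]
    - [[0, 0, -0.026], [0, 0, 0], 0.25]
    - [[0, 0, -0.03], [0, 0, 0], 0.25]
    - [[0, 0, -0.02], [0, 0, 0], 0.25]
    - [[0, 0, -0.01], [0, 0, 0], 0.5]
    - [[0, 0, 0], [0, 0, 0], 1]

```text
t: 21.43
ee_pos: [487.5, -306.4, 222.8]
orientation: [2.786, 1.443, 0.004]
ft_force: [0.7, 0.1, 0.1]
width: 55.7
```

Request:
carry_out:
  rows:
    - [[0, 0, 0], [0, 0, 0], 1]
    - [[0, 0, 0], [0, 0, 0], 1]
    - [[0, 0, 0], [0, 0, 0], 1]
    - [[0, 0, 0], [0, 0, 0], 1]
    - [[0, 0, 0], [0, 0, 0], 1]
    - [[0, 0, 0], [0, 0, 0], 1]
    - [[0, 0, 0], [0, 0, 0], 1]
    - [[0, 0, 0], [0, 0, 0], 1]
    - [[0, 0, 0], [0, 0, 0], 1]
    - [[0, 0, 0], [0, 0, 0], 1]
    - [[0, 0, 0], [0, 0, 0], 1]
    - [[0, 0, 0], [0, 0, 0], 1]

```text
t: 22.43
ee_pos: [486.4, -305.5, 220.1]
orientation: [2.79, 1.445, 0.0]
ft_force: [0.1, -0.1, -1.0]
width: 0.4
```

Run:
```python
from h import *
st()
for n in ("scene","top"):
    a=imaging.get_image(n)
    cv2.imwrite(f"pics/k5{n}.png",a[:,:,::-1])
    bubble(n,a,n=="top")
    if n=="top":
        hsv=cv2.cvtColor(a,cv2.COLOR_RGB2HSV); m=cv2.inRange(hsv,(0,0,190),(180,60,255)); k=np.zeros_like(m);k[275:325,315:450]=m[275:325,315:450]
        k=cv2.morphologyEx(k,cv2.MORPH_OPEN,np.ones((5,5)))
        r=cv2.minAreaRect(cv2.findNonZero(k)); P=np.array([onz("top",p,149) for p in cv2.boxPoints(r)]); print(r,P.round(1),P.mean(0))
```

```text
t 22.43 p [ 486.4 -305.5  220.1] yaw_y -0.615 z [ 1.e-04 -1.e-04 -1.e+00] F [ 0.06 -0.08 -0.97] M [-0.04  0.14 -0.02] w 0.4 q [-0.582  0.352  1.746  0.     1.043  0.033]
scene mm/px 1.97 off 0.24 th 139 [(np.float64(-21.82), '-'), (np.float64(-4.66), '+'), (np.float64(9.61), '-'), (np.float64(26.26), '+')] [(np.float64(-20.96), '-'), (np.float64(-5.17), '+'), (np.float64(10.17), '-'), (np.float64(25.38), '+')]
-38.0 [234. 238. 241.]
-36.5 [235. 238. 241.]
-35.0 [234. 237. 241.]
-33.5 [234. 237. 241.]
-32.0 [235. 238. 241.]
-30.5 [234. 238. 241.]
-29.0 [233. 237. 241.]
-27.5 [231. 235. 240.]
-26.0 [216. 219. 226.]
-24.5 [193. 200. 195.]
-23.0 [165. 179. 147.]
-21.5 [160. 197.  93.]
-20.0 [160. 211.  43.]
-18.5 [163. 221.   2.]
-17.0 [163. 224.   3.]
-15.5 [162. 225.   5.]
-14.0 [160. 224.   6.]
-12.5 [153. 219.   6.]
-11.0 [141. 202.   7.]
-9.5 [129. 182.   6.]
-8.0 [142. 194.   2.]
-6.5 [163. 209.  50.]
-5.0 [189. 224. 123.]
-3.5 [216. 230. 192.]
-2.0 [228. 234. 223.]
-0.5 [234. 236. 236.]
1.0 [234. 237. 235.]
2.5 [235. 237. 235.]
4.0 [234. 237. 235.]
5.5 [232. 237. 231.]
7.0 [214. 2
[... 229 characters left out ...]
23.5 [157. 204.  53.]
25.0 [162. 187. 115.]
26.5 [178. 189. 167.]
28.0 [203. 206. 209.]
29.5 [221. 225. 230.]
31.0 [231. 234. 239.]
32.5 [234. 237. 241.]
34.0 [235. 238. 241.]
35.5 [234. 237. 241.]
37.0 [234. 238. 241.]
top mm/px 2.19 off 0.2 th 123 [(np.float64(-22.32), '-'), (np.float64(-5.01), '+'), (np.float64(8.85), '-'), (np.float64(25.19), '+')] [(np.float64(-21.63), '-'), (np.float64(-5.52), '+'), (np.float64(9.39), '-'), (np.float64(24.59), '+')]
((382.52056884765625, 298.8580627441406), (113.29462432861328, 10.527693748474121), 8.246320724487305) [[ 519.7   24.9  149. ]
 [ 542.7   21.8  149. ]
 [ 509.2 -222.3  149. ]
 [ 486.8 -218.2  149. ]] [514.59473994 -98.42097269 149.        ]
```

View pics/k5top.png

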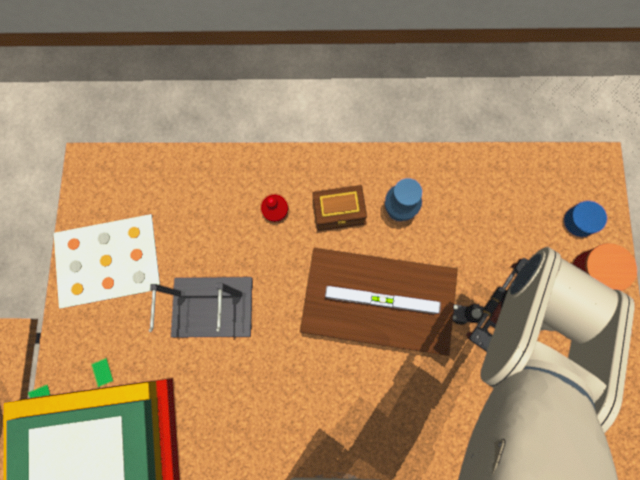

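Request:
carry_out:
  rows:
    - [[0, 0, 0], [0, 0, -0.12], 1]
    - [[0, 0, 0], [0, 0, -0.12], 1]
    - [[0, 0, 0], [0, 0, -0.12], 1]
    - [[0.01, 0, 0], [0, 0, -0.118], 1]
    - [[0.025, 0, 0], [0, 0, 0], 1]
    - [[0.035, 0, 0], [0, 0, 0], 1]
    - [[0.04, 0, 0], [0, 0, 0], 1]
    - [[0.04, 0, 0], [0, 0, 0], 1]
    - [[0.04, 0, 0], [0, 0, 0], 1]
    - [[0.04, 0, 0], [0, 0, 0], 1]
    - [[0.025, 0, 0], [0, 0, 0], 1]
    - [[0.01, 0, 0], [0, 0, 0], 1]

```text
t: 23.53
ee_pos: [523.9, -40.1, 220.2]
orientation: [-2.365, -2.068, -0.001]
ft_force: [0.4, 0.2, -0.5]
width: 0.5
```

Request:
carry_out:
  rows:
    - [[0, 0, 0.008], [0, 0, 0], 1]
    - [[0, 0, 0.014], [0, 0, 0], 1]
    - [[0, 0, 0.012], [0, 0, 0], 1]
    - [[0, 0, 0.006], [0, 0, 0], 1]
    - [[0, 0, 0], [0, 0, 0], 1]
    - [[0, 0, 0], [0, 0, 0], 1]
    - [[0, 0, 0], [0, 0, 0], 1]

```text
t: 24.12
ee_pos: [524.1, -44.0, 180.5]
orientation: [2.369, 2.063, 0.001]
ft_force: [-0.3, -0.7, 0.9]
width: 0.4
```

Run:
```python
from h import *
togo([522.7,-38.5,150])
```

```text
t 24.12 p [524.1 -44.  180.5] yaw_y -0.1379 z [ 7.e-04 -2.e-04 -1.e+00] F [-0.29 -0.72  0.94] M [-0.06  0.07 -0.  ] w 0.4 q [-0.106  0.335  1.882 -0.     0.923  0.032]
tool shift mm [ 5.3 -2.1 30.5]
```

Request:
carry_out:
  rows:
    - [[0.003, -0.002, 0.004], [0, 0, 0], 1]
    - [[0, 0, 0.01], [0, 0, 0], 1]
    - [[0, 0, 0.006], [0, 0, 0], 1]
    - [[0, 0, 0.003], [0, 0, 0], 1]
    - [[0, 0, 0], [0, 0, 0], 1]
    - [[0, 0, 0], [0, 0, 0], 1]
    - [[0, 0, 0], [0, 0, 0], 1]

```text
t: 24.7
ee_pos: [522.3, -40.0, 157.1]
orientation: [2.368, 2.064, 0.0]
ft_force: [-0.2, -0.6, 0.3]
width: 0.6
```

Run:
```python
from h import *
togo([522.7,-38.5,150])
a=imaging.get_image("scene");cv2.imwrite("pics/f1.png",cv2.resize(a[150:350,100:360,::-1],None,fx=3,fy=3)); bubble("scene",a)
```

```text
t 24.7 p [522.3 -40.  157.1] yaw_y -0.1369 z [ 2.e-04 -0.e+00 -1.e+00] F [-0.19 -0.55  0.28] M [-0.02  0.1  -0.01] w 0.6 q [-0.099  0.367  1.902  0.     0.872  0.038]
tool shift mm [1.5 0.2 7.1]
scene mm/px 1.97 off 0.21 th 129 [(np.float64(-4.41), '+'), (np.float64(9.43), '-'), (np.float64(26.05), '+')] [(np.float64(-23.69), '-'), (np.float64(-4.94), '+'), (np.float64(9.98), '-'), (np.float64(25.24), '+')]
```

View pics/f1.png

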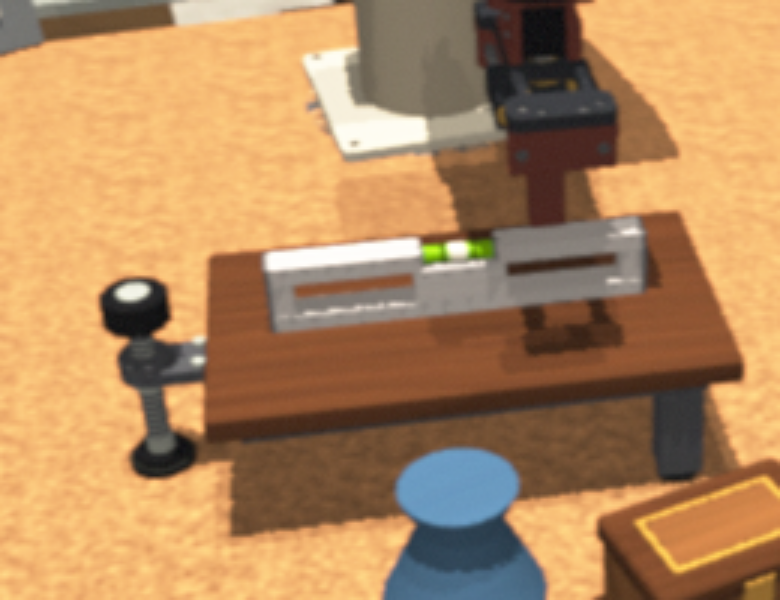

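Request:
carry_out:
  rows:
    - [[0, 0, 0.003], [0, 0, 0], 1]
    - [[0, 0, 0.002], [0, 0, 0], 1]
    - [[0, 0, 0.001], [0, 0, 0], 1]
    - [[0, 0, 0], [0, 0, 0], 1]
    - [[0, 0, 0], [0, 0, 0], 1]
    - [[0, 0, 0], [0, 0, 0], 1]

```text
t: 25.25
ee_pos: [522.2, -40.0, 151.1]
orientation: [2.368, 2.064, 0.0]
ft_force: [0.4, 0.1, -1.5]
width: 0.7
```

Request:
carry_out:
  rows:
    - [[0, 0, 0.0005], [0, 0, 0], 1]
    - [[0, 0, 0.0005], [0, 0, 0], 1]
    - [[0, 0, 0], [0, 0, 0], 1]
    - [[0, 0, 0], [0, 0, 0], 1]

```text
t: 25.58
ee_pos: [522.1, -40.0, 150.1]
orientation: [-2.368, -2.064, 0.0]
ft_force: [-1.0, 0.4, 0.1]
width: 0.8
```

Request:
carry_out:
  rows:
    - [[0, 0, 0.0005], [0, 0, 0], 1]
    - [[0, 0, 0.0005], [0, 0, 0], 1]
    - [[0, 0, 0], [0, 0, 0], 1]
    - [[0, 0, 0], [0, 0, 0], 1]

```text
t: 25.92
ee_pos: [522.2, -40.0, 149.1]
orientation: [2.368, 2.064, 0.0]
ft_force: [0.3, 0.2, -0.0]
width: 0.5
```

Request:
carry_out:
  rows:
    - [[0, 0, 0.0003], [0, 0, 0], 1]
    - [[0, 0, 0.0003], [0, 0, 0], 1]
    - [[0, 0, 0], [0, 0, 0], 1]
    - [[0, 0, 0], [0, 0, 0], 1]

```text
t: 26.25
ee_pos: [522.2, -40.0, 148.5]
orientation: [2.368, 2.064, 0.0]
ft_force: [0.0, 0.7, -0.5]
width: 0.6
```

Request:
carry_out:
  rows:
    - [[0, 0, 0.0003], [0, 0, 0], 1]
    - [[0, 0, 0.0003], [0, 0, 0], 1]
    - [[0, 0, 0], [0, 0, 0], 1]
    - [[0, 0, 0], [0, 0, 0], 1]

```text
t: 26.58
ee_pos: [522.3, -40.0, 148.4]
orientation: [2.368, 2.064, 0.0]
ft_force: [-1.6, 0.2, 6.1]
width: 0.0
```

Request:
carry_out:
  rows:
    - [[0, 0, 0.0003], [0, 0, 0], 1]
    - [[0, 0, 0], [0, 0, 0], 1]
    - [[0, 0, 0], [0, 0, 0], 1]
    - [[0, 0, 0], [0, 0, 0], 1]

```text
t: 26.92
ee_pos: [522.4, -40.0, 148.4]
orientation: [2.368, 2.064, 0.001]
ft_force: [-1.7, 0.1, 8.9]
width: 0.3
```

Run:
```python
from h import *
st()
a=imaging.get_image("scene");st(); imaging.get_image("top"); st();cv2.imwrite("pics/f2.png",cv2.resize(a[150:350,100:360,::-1],None,fx=3,fy=3)); bubble("scene",a)
```

```text
t 26.92 p [522.4 -40.  148.4] yaw_y -0.137 z [ 6.e-04 -1.e-04 -1.e+00] F [-1.73  0.06  8.9 ] M [-0.01  0.47 -0.02] w 0.3 q [-0.099  0.381  1.908 -0.     0.853  0.038]
t 26.97 p [522.4 -40.  148.4] yaw_y -0.137 z [ 7.e-04 -1.e-04 -1.e+00] F [-2.52  0.6   7.96] M [0.   0.53 0.03] w 0.1 q [-0.099  0.381  1.908 -0.     0.853  0.038]
t 27.02 p [522.4 -40.  148.4] yaw_y -0.137 z [ 7.e-04 -1.e-04 -1.e+00] F [-2.93  0.23  9.15] M [-0.08  0.49 -0.05] w 0.7 q [-0.099  0.381  1.908 -0.     0.853  0.038]
scene mm/px 1.97 off 0.17 th 131 [(np.float64(-4.39), '+'), (np.float64(9.66), '-'), (np.float64(26.07), '+')] [(np.float64(-23.88), '-'), (np.float64(-4.92), '+'), (np.float64(10.21), '-'), (np.float64(25.26), '+')]
```

View pics/f2.png

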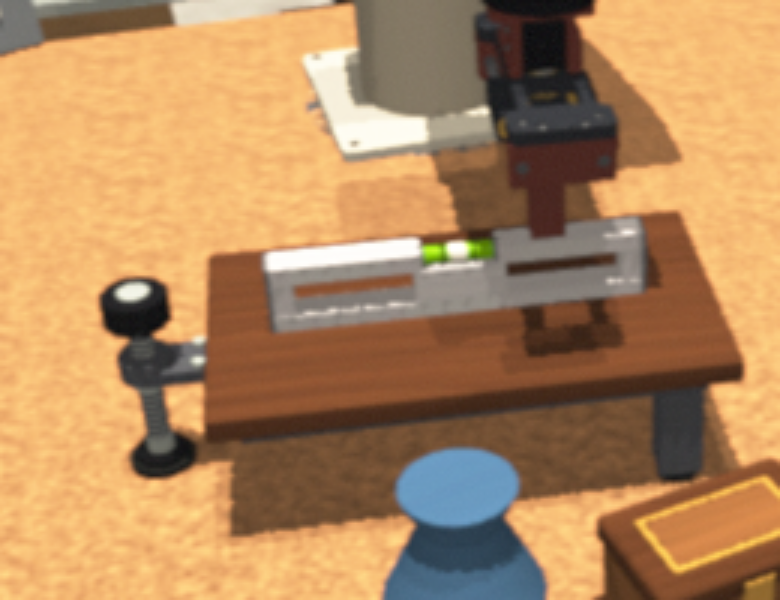

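Request:
carry_out:
  rows:
    - [[0, 0, 0.0001], [0, 0, 0], 1]
    - [[0, 0, 0], [0, 0, 0], 1]
    - [[0, 0, 0], [0, 0, 0], 1]
    - [[0, 0, 0], [0, 0, 0], 1]
    - [[0, 0, 0], [0, 0, 0], 1]
    - [[0, 0, 0], [0, 0, 0], 1]
    - [[0, 0, 0], [0, 0, 0], 1]
    - [[0, 0, 0], [0, 0, 0], 1]
    - [[0, 0, 0], [0, 0, 0], 1]
    - [[0, 0, 0], [0, 0, 0], 1]
    - [[0, 0, 0], [0, 0, 0], 1]
    - [[0, 0, 0], [0, 0, 0], 1]

```text
t: 28.02
ee_pos: [522.4, -40.0, 148.4]
orientation: [2.368, 2.064, 0.001]
ft_force: [-2.3, 0.8, 9.5]
width: 0.1
```

Run:
```python
from h import *
st()
a=imaging.get_image("scene"); cv2.imwrite("pics/f3.png",cv2.resize(a[220:280,210:300,::-1],None,fx=8,fy=8)); bubble("scene",a);st()
```

```text
t 28.02 p [522.4 -40.  148.4] yaw_y -0.1369 z [ 8.e-04 -1.e-04 -1.e+00] F [-2.33  0.79  9.48] M [-0.03  0.53  0.01] w 0.1 q [-0.099  0.381  1.908 -0.     0.853  0.038]
scene mm/px 1.97 off 0.17 th 132 [(np.float64(-4.11), '+'), (np.float64(9.84), '-'), (np.float64(26.1), '+')] [(np.float64(-24.01), '-'), (np.float64(-4.69), '+'), (np.float64(10.35), '-'), (np.float64(25.32), '+')]
t 28.07 p [522.4 -40.  148.4] yaw_y -0.137 z [ 7.e-04 -1.e-04 -1.e+00] F [-3.1   0.61  9.54] M [-0.07  0.58 -0.02] w 0.2 q [-0.099  0.381  1.908 -0.     0.853  0.038]
```

View pics/f3.png

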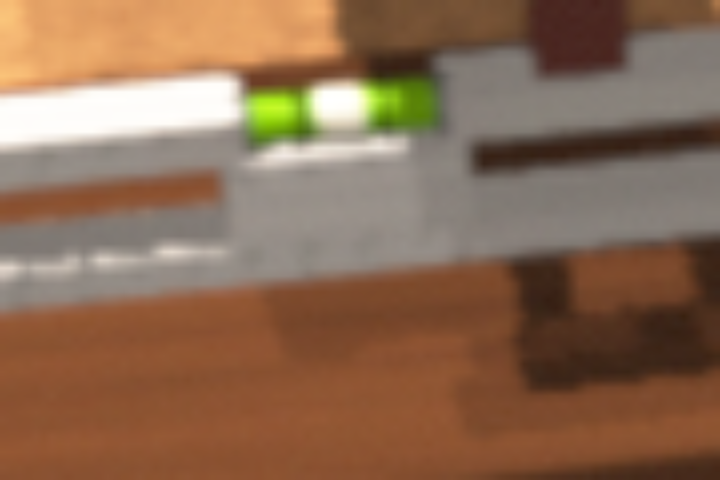

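```bash
python3 -c "
from workcell import close_job
print(close_job())"
```

```text
the job is handed in; nothing more can be done
None
```

I carried out the whole task and handed the job in at about 28 s, with the arm still pressing on the level. `close_job` gave no verdict, so the checks below are my own.

**What I did**
- I lifted the level 11 mm, drew it 63 mm forward off the pegs and stood it lengthwise on the shelf. In the top view its centre came out about 1 mm from the shelf's.
- I then turned the knob 2.2 rad clockwise, in two bouts with a look in between, and let it go.
- Last, I pressed on top of the level with closed fingers, about 58 mm from the vial on the side away from the knob.

**Last checks**
- **Bubble, before pressing:** with the knob released, it lay 0.3 mm (scene view) to 0.6 mm (top view) from the vial's centre, towards the foot.
- **Bubble, while pressing:** the scene view gave about 0.4 mm, then about 0.65 mm a second later, though the far end of the vial was in shade. The limit is 2.5 mm. I did not take a top-view reading here.
- **Push:** it held at about 9.5 N, plus the level's own 2.5 N, so level and shelf should meet with about 12 N.
- **Bystanders:** in the last full top view, taken before the press, the vase, box and scent bottle stood where they were at the start.

**Disagreements**
- The two views differed by up to 0.8 mm on the bubble's first position.
- The first 1.8 rad of turning moved the bubble only about 4.7 mm, against the 6.1 mm expected. The fingers may have slipped a little, so I set the last turn by the bubble readings.

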